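# Hang a tube basket in the wash tub's notch

## Task

Pick the grey tube basket up by the upright grip on its top, hook its bent lip over the steel rail along the near wall of the white wash tub so that the basket hangs inside the tub, and bring it along the rail until it drops fully home into the rail's one notch. Keep hold of it until it is home, then let go; work gently (keep the force on the rail under 25 N), do not tip the basket over, and leave the tube rack, jar and tip box where they stand.

Things in the scene. Friction and masses are not known exactly. Their poses are not given: they have to be found in the camera images.
- tub: White open wash tub, fixed; origin at the centre of its underside, z up, x from the near (robot-side) wall to the far wall, y along the long walls. Outside 170 (x) by 320 (y) mm, floor and walls 6 mm thick, three walls 120 mm high. The near wall is 78 mm high and carries an upright steel rail plate, 5 mm thick, 200 mm long, at tub x = -82 mm, its top edge at z = 120 mm.
- tub_rim (a point): Point in the middle of the near wall's length, at the height of the rail's top edge (tub frame -82, 0, 120 mm); axes as the tub's. The rail has one square notch half-way along it, 33 mm long, 10 mm deep. The rail is clamped firmly, but where differs and is not measured: the notch's centre is anywhere from y = -40 to +40 mm from this point: look or feel for it. End clamps stay 32 mm below.
- basket: Grey plastic hook-on tube basket, loose, 0.15 to 0.26 kg, standing upright, 147 mm high; origin on the plane of its underside, below the middle of its hook slot; z up, x from the lip side to the box side. Box: x from 14.5 to 50.5 mm, 70 mm wide (y), 55 mm high, hung from a neck plate 30 mm wide. Hung up, the lip is outside the tub (robot side), the box inside, axes parallel to the tub's.
- basket_grip (a point): Grasp point: centre of the upper part of the basket's upright grip, a block 12 mm thick (x), 28 mm wide (y), from 97 to 147 mm above the basket's underside; this point is 125 mm above the underside, straight above the slot. The centre of mass is about 25 mm to the +x side of it. Axes as the basket's.
- basket_hook (a point): Middle of the roof of the hook slot, 92 mm above the basket's underside, 33 mm below basket_grip. The slot opens down, 9 mm wide (x), between the neck and a lip 31 mm long whose lowest 12 mm flare out 5 mm; its roof is a flat bridge 30 mm long (y), 5 mm thick. It rides on the rail's top edge level with tub_rim; home in the notch it is 10 mm lower. Axes as the basket's.
- basket_box (a point): Centre of the basket's three-cell box, 32.5 mm to the +x side of the slot and 27.5 mm above the underside. Axes as the basket's.
- rack_center (a point): Bystander: loose black tube rack 70 by 130 by 30 mm holding clear tubes, 82 mm high in all; the point is its centre, 15 mm above the counter.
- jar_center (a point): Bystander: loose jar, 60 mm across and 110 mm high; the point is its centre, half-way up.
- tipbox_center (a point): Bystander: loose white tip box with clear lid, 85 by 120 by 70 mm; the point is its centre, half-way up.
Not all that is in view belongs to the job. Leave any red look-alike of the basket alone.

How it is judged (in metres and radians):
On the way, in this order (a step that is already met when the one before it is completed fails the run):
1. the basket is lifted off the counter in the gripper (height (world z) of basket_hook above 0.14 m and contact force between the fingers and basket above 0.5 N), for 0.1 s.
2. still held, the lip is hooked over the rail: bridge down to within 8 mm above the rail's top edge or lower, the rail inside the slot (x of basket_hook in the frame of tub between -0.09 and -0.074 m and z of basket_hook in the frame of tub between 0.1 and 0.128 m and contact force between the fingers and basket above 0.5 N), for 0.1 s.
3. still held, the bridge is home in the notch (x of basket_hook in the frame of tub between -0.09 and -0.074 m and x of basket_box in the frame of tub above -0.065 m and z of basket_hook in the frame of tub between 0.106 and 0.1135 m and angle between the x axis of basket_hook and the x axis of tub, either way round below 0.17 rad and contact force between the fingers and basket above 0.5 N), for 0.1 s.
At the end, for the whole second after the job is handed in: The basket hangs at rest from the rail inside the tub, let go: the underside of its bridge within 3.5 mm of the notch floor, the rail inside its slot, the box on the inner side of the wall, within about 10 degrees of upright and of square to the rail (x of basket_hook in the frame of tub between -0.09 and -0.074 m and x of basket_box in the frame of tub above -0.065 m and z of basket_hook in the frame of tub between 0.106 and 0.1135 m and angle between the x axis of basket_hook and the x axis of tub, either way round below 0.17 rad and angle between basket's own z axis and vertical below 0.17 rad and linear speed of basket below 0.02 m/s and contact force between the fingers and basket below 0.1 N); the robot touches nothing.
It fails at once if the basket bears on the tub or its rail with more than 25 N (contact force between basket and tub above 25 N).
It fails at once if the basket tips over by more than about 34 degrees (angle between basket's own z axis and vertical above 0.6 rad).
It fails at once if the tube rack, jar or tip box is shifted by more than 20 mm (distance of any of rack_center, jar_center, tipbox_center from where it was at the start of the episode above 0.02 m).
It also fails if it takes over 72 s, if anything falls off the work surface, if the arm or the gripper's body presses on something with over 40 N, if the wrist force passes 120 N, or if a joint passes its speed limit or range.

## Robot

A 6-joint arm with a two-finger parallel gripper is mounted at the origin on the work surface. World frame = base frame: x ahead of the robot, y to its left, z up, the work surface at z = 0. Lengths are in m, angles in degrees, forces in N, time in s.
With the tool pointing down it reaches from about 0.25 to 0.725 m from the base axis. Payload 9.7 kg.
Tool frame: the origin (TCP) lies at the very end of the fingers, on their centre line; the grasp point (between the pads) lies 19 mm behind it (bot.grip_point_offset is the z of the grasp point in the tool frame, in m); z points along the fingers, x is the direction in which the jaws open and shut, and the axes are right-handed (so a half turn about z gives the same grasp; the last joint's range is limited). The gripper opens to 85 mm and grips with 20 to 120 N. Pads are 22 mm wide; open, the fingers measure 114 mm over their backs; the gripper's body (76 mm by 85 mm) begins 54 mm behind the grasp point. The pads swing forward as they close: fully open they stand 13 mm farther back than shut.
Start: joints at [-66.921, 4.979, 10.078, 95.1, 0, 90], TCP at [0.216, -0.506, 0.231] pointing down, gripper open.
Joint ranges: [-179.16, 179.16], [-48.56, 103.87], [-65.8, 70.77], [-126.05, 130.52], [-82.76, 87.17], [-180, 180]. Speed limits (degrees/s): [127.2, 127.2, 147.25, 180, 180, 180].

## Interface

Orientations are given as [roll, pitch, yaw] about the fixed x, y, z axes, in that order (R = Rz(yaw) Ry(pitch) Rx(roll)).
In Python, from workcell import get_obs, viewer, job_done, bot gives the robot as it stands.
- The arm moves only by the shell command python3 -m handwheel 'ROWS' [FORCE]. ROWS is JSON, a list of rows, each a list of 5 numbers: the closure, from 0 (fully open) to 1 (shut), then the shift along the world's x, y, z in m, then the turn about the world's z in degrees. A call has 1 to 5 rows; each row is the pose to reach, as a shift and turn from the pose measured when the call began; what a row does not reach only later rows make up. A row lasts 1/10 s, in which the tool goes at most 50 mm and 8.59 degrees, less where a joint would pass 70% of its speed; a pose out of reach is approached as far as the arm can. A call with a gripper value outside its range is refused whole. The fingers move at their own pace and stop on an object; FORCE is the grip in N (left out, the last holds). Time passes only in rows, so rows that repeat a pose let the fingers close. It gives the time, the measured TCP pose, the force and the opening at its end, in the units of the state.
- get_obs(): the state, without advancing time (a new reading comes with each control period).
- viewer.camera(name): name is "side" or "top"; returns a dict with "color" (384x512x3 uint8, blue, green, red), "K" (3x3 intrinsics, pixels), "origin" and "orientation" of the camera in the world. Camera axes: x right, y down, z forward; pixel columns grow to the right and rows downward; lengths in m; the calibration is good to about 2 mm. A picture is of the moment at which its call begins. There is no depth.
- job_done(): hands the job in, once; it reports no verdict.
The state is a dict: "time": time; "q": joint angles; "qd": joint speeds; "joint_efforts": joint torques, N m; "ee_pos": TCP position; "tcp_rot": TCP orientation; "wrist_force": force on the tool from outside, world axes, zero at the start; "torque": the same for the moment, N m; "opening": finger opening in m.
Only numpy, scipy, OpenCV 4.12 (cv2) and the standard library are available. Lean on these libraries where they do the work, as an engineer would, in place of code of your own. Each camera call takes 0.05 s, during which the arm holds its last target.

## Working session

There is one attempt and no reset: what is moved stays moved. The work goes in short steps, Python scripts to look and compute and a shell command to move; the robot and the scene stay as the last step left them, time stands still between calls to the robot, and variables do not carry over. Pictures are saved under pics/ and viewed, and the job is handed in when it is done.

```bash
mkdir -p pics; python3 - <<'E'
from workcell import get_obs, viewer, bot
import cv2,json
o=get_obs()
for k in o: print(k,o[k])
print(bot.grip_point_offset)
for n in("side","top"):
    c=viewer.camera(n); cv2.imwrite(f"pics/{n}0.png",c["color"]); print(n,c["K"],c["origin"],c["orientation"])
E
```

```text
time 0.0
q [-6.69197397e+01  5.01221875e+00  1.00333870e+01  9.50993846e+01
  4.41963069e-04  8.99999185e+01]
qd [-0.04596119 -0.01125435  0.02620453 -0.09770597 -0.04648979 -0.1215713 ]
joint_efforts [-2.58952001e-03 -5.20368290e+01  4.64822602e+01  1.55816926e-02
 -2.86080385e-04  3.27990051e-06]
ee_pos [ 0.2155217  -0.50576073  0.23056278]
tcp_rot [-1.79999558e+02  7.82164032e-02 -6.69196582e+01]
wrist_force [-0.0868978   0.16128028 -1.06750513]
torque [ 0.04924877 -0.01433489 -0.03849133]
opening 0.08541725565791969
-0.0187
side [[471.69418474   0.         251.23025871]
 [  0.         471.69418474 193.13063645]
 [  0.           0.           1.        ]] [0.05636797 1.3446294  1.06387575] [-123.7655193     1.34581137 -160.2713692 ]
top [[393.77089607   0.         250.03201504]
 [  0.         393.77089607 192.23287788]
 [  0.           0.           1.        ]] [0.25987116 0.0352083  1.70038911] [-169.46189092   -1.00460526  -88.37975009]
```

View pics/side0.png

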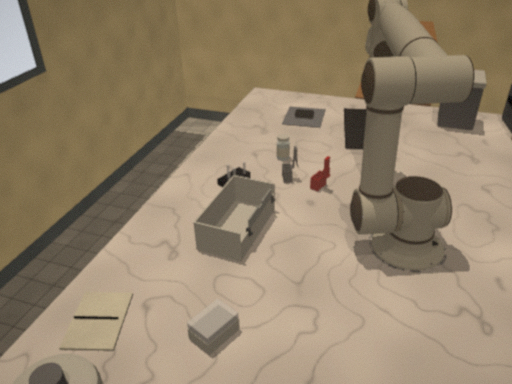

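View pics/top0.png

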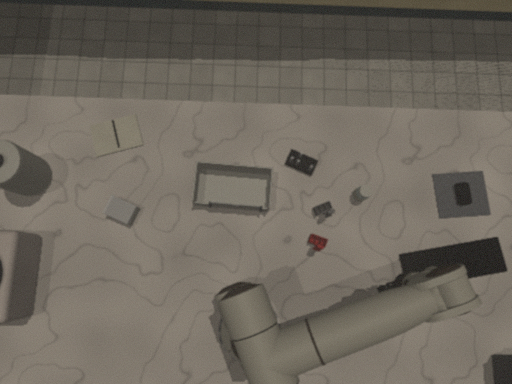

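Candidates for the basket: the grey object at side (288,168) / top (322,211), and the red look-alike at side (320,178) / top (316,243). The jar (side 283,148; top 358,196) is also close by. I take the grey one and check it in crops.

```bash
cat > h.py <<'E'
from workcell import get_obs, viewer, bot
import cv2, numpy as np
from scipy.spatial.transform import Rotation as R
def cam(n):
    c=viewer.camera(n); c["R"]=R.from_euler('xyz',c["orientation"],degrees=True).as_matrix(); return c
def crop(c,x0,y0,w,h,f,name):
    im=cv2.resize(c["color"][y0:y0+h,x0:x0+w],None,fx=f,fy=f,interpolation=cv2.INTER_CUBIC)
    im=cv2.convertScaleAbs(im,alpha=1.5)
    for i in range(0,w,10):
        cv2.line(im,(i*f,0),(i*f,6),(0,255,0),1); cv2.putText(im,str(x0+i),(i*f,16),0,.33,(0,255,0),1)
    for i in range(10,h,10):
        cv2.line(im,(0,i*f),(6,i*f),(0,255,0),1); cv2.putText(im,str(y0+i),(8,i*f+4),0,.33,(0,255,0),1)
    cv2.imwrite(name,im)
def proj(c,p):
    q=c["R"].T@(np.asarray(p,float)-c["origin"]); q=c["K"]@q; return q[:2]/q[2]
def atz(c,uv,z):
    d=c["R"]@np.linalg.inv(c["K"])@[uv[0],uv[1],1]; o=np.array(c["origin"]); return o+d*(z-o[2])/d[2]
E
python3 - <<'E'
from h import *
c=cam("side"); crop(c,190,130,150,130,5,"pics/s1.png")
t=cam("top"); crop(t,185,140,155,120,5,"pics/t1.png")
crop(t,285,190,60,60,10,"pics/t1b.png"); crop(c,265,130,70,70,8,"pics/s1b.png")
E
```

```text
(no output)
```

View pics/s1.png

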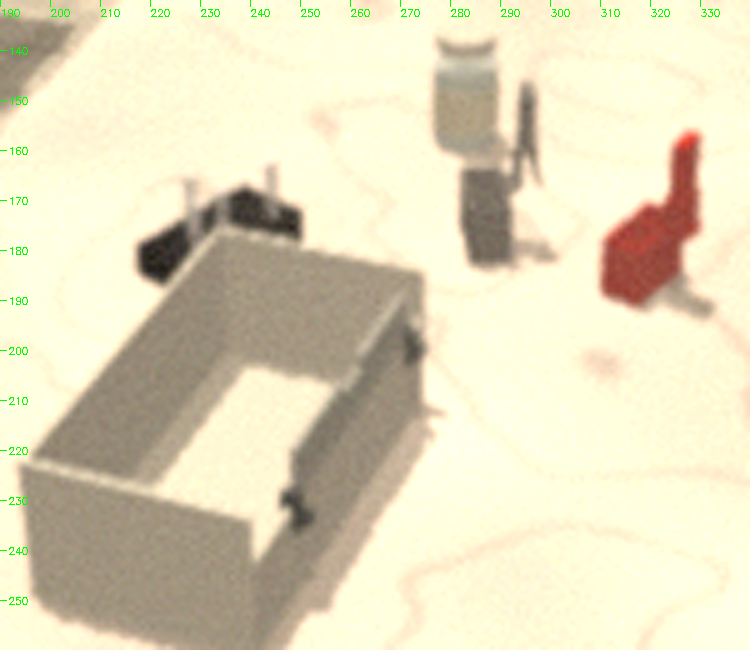

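View pics/t1.png

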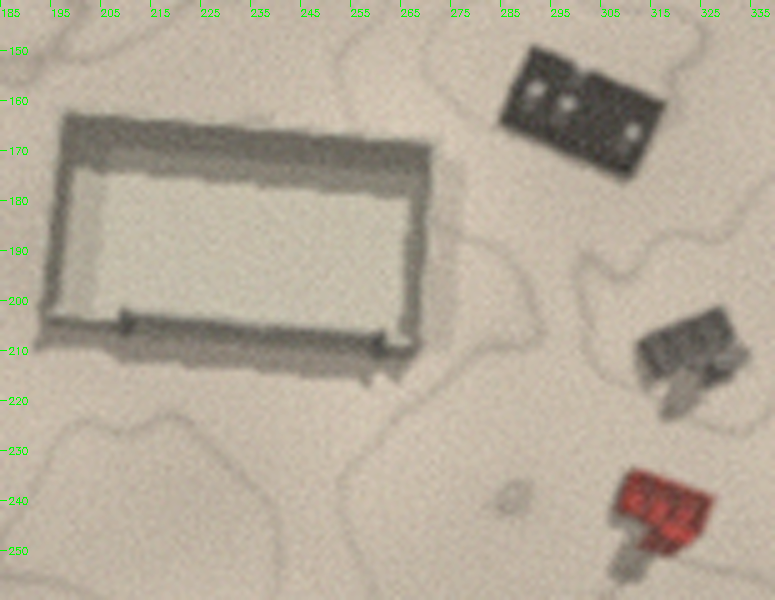

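View pics/t1b.png

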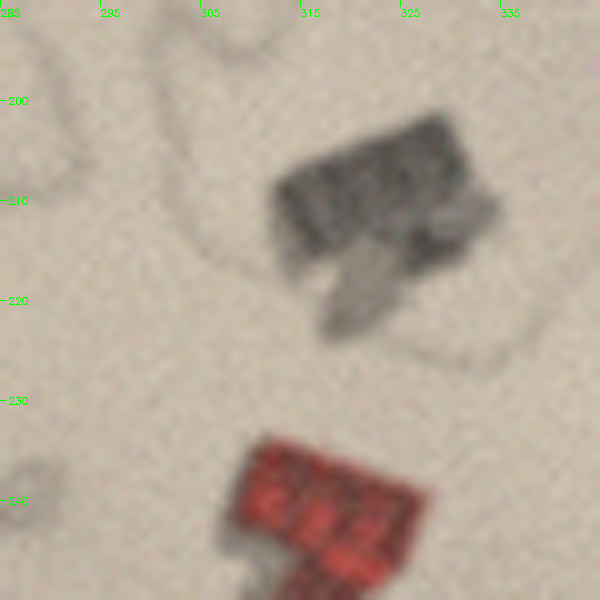

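View pics/s1b.png

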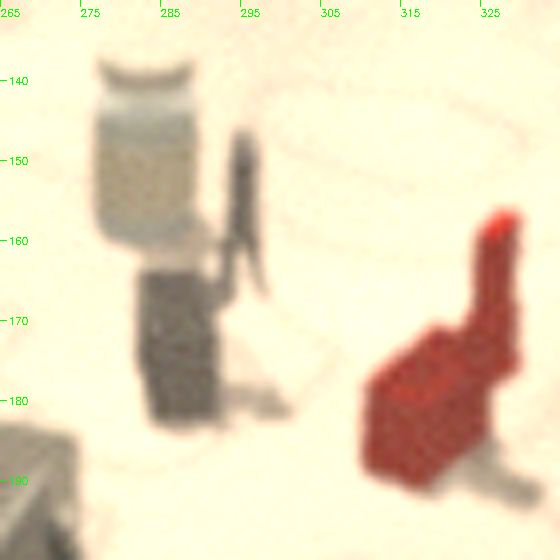

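```bash
cat > fit.py <<'E'
from h import *
from scipy.optimize import least_squares
def bk(P):
    x,y,yaw=P[:3]; z=P[3] if len(P)>3 else 0
    c,s=np.cos(yaw),np.sin(yaw)
    return lambda p: np.array([x+c*p[0]-s*p[1],y+s*p[0]+c*p[1],z+p[2]])
BOX=[(a,b,z) for a in(.0145,.0505) for b in(-.035,.035) for z in(0,.055)]
GRIP=[(a,b,z) for a in(-.006,.006) for b in(-.014,.014) for z in(.097,.147)]
TUB=[(a,b,z) for a in(-.085,.085) for b in(-.16,.16) for z in(0,.12)]
def draw(c,f,sets,x0,y0,w,h,k,name):
    im=cv2.resize(c["color"][y0:y0+h,x0:x0+w],None,fx=k,fy=k,interpolation=cv2.INTER_CUBIC); im=cv2.convertScaleAbs(im,alpha=1.5)
    for S,col in sets:
        S=np.array(S)
        for i in range(len(S)):
            for j in range(i):
                if (np.abs(S[i]-S[j])>1e-6).sum()==1:
                    a,b=[(proj(c,f(S[q]))+.5-[x0,y0])*k for q in(i,j)]
                    cv2.line(im,tuple(int(v) for v in a),tuple(int(v) for v in b),col,1)
    cv2.imwrite(name,im)
E
python3 - <<'E'
from fit import *
s=cam("side");t=cam("top")
print("nadir",proj(t,[.26,.035,0]), atz(t,(320,212),0.055), atz(s,(295,146),.147))
obs=[(s,(282,164),(.0505,.035,.055)),(s,(291.5,164),(.0145,.035,.055)),(s,(284,183),(.0505,.035,0)),(s,(291.5,183),(.0145,.035,0)),
(s,(295,146),(0,0,.147)),(t,(312,208.5),(.0505,.035,.055)),(t,(328.5,201),(.0505,-.035,.055))]
r=least_squares(lambda P:np.concatenate([proj(c,bk(P)(p))-u for c,u,p in obs]),[.4,-.2,0])
print(r.x,np.degrees(r.x[2]),r.fun.round(1))
draw(s,bk(r.x),[(BOX,(0,0,255)),(GRIP,(255,0,0))],265,130,70,70,8,"pics/s2.png")
draw(t,bk(r.x),[(BOX,(0,0,255)),(GRIP,(255,0,0))],290,190,60,60,8,"pics/t2.png")
# tub
to=[(t,(198,163),(.085,.16,.12)),(t,(271,169),(.085,-.16,.12)),(s,(233.5,176.5),(.085,-.16,.12)),(s,(275,184.5),(-.085,-.16,.12)),
 (s,(194.5,223),(.085,.16,.12)),(s,(240.5,234),(-.085,.16,.12)),(t,(269,208.5),(-.085,-.16,.078))]
q=least_squares(lambda P:np.concatenate([proj(c,bk(P)(p))-u for c,u,p in to]),[.45,.1,0])
print("tub",q.x,np.degrees(q.x[2]),q.fun.round(1))
RAIL=[(a,b,z) for a in(-.0845,-.0795) for b in(-.1,.1) for z in(.078,.12)]
draw(s,bk(q.x),[(TUB,(0,0,255)),(RAIL,(255,0,0))],185,160,110,110,6,"pics/s3.png")
draw(t,bk(q.x),[(TUB,(0,0,255)),(RAIL,(255,0,0))],185,150,100,80,7,"pics/t3.png")
np.savez("poses.npz",b=r.x,t=q.x)
E
```

```text
nadir [243.05861025 265.45548962] [ 0.4911106  -0.28288089  0.055     ] [ 0.48605109 -0.32072867  0.147     ]
[ 0.48738594 -0.31863639  0.49402392] 28.30548586911794 [ 1.9  7.   0.9  6.2 -0.3 -0.8  0.6 -1.6 -0.5  0.2  3.5 -2.3  1.4 -2.1]
tub [ 0.58239715  0.09046951 -0.04736252] -2.7136726480664892 [-2.9 -1.1  1.3 -1.1  0.2 -1.4  0.5 -1.  -0.5 -0.3  0.7  0.2 -0.1  1.5]
```

View pics/s2.png

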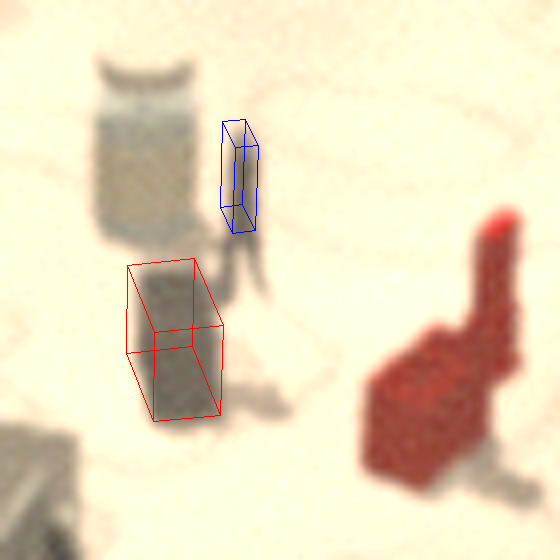

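View pics/t2.png

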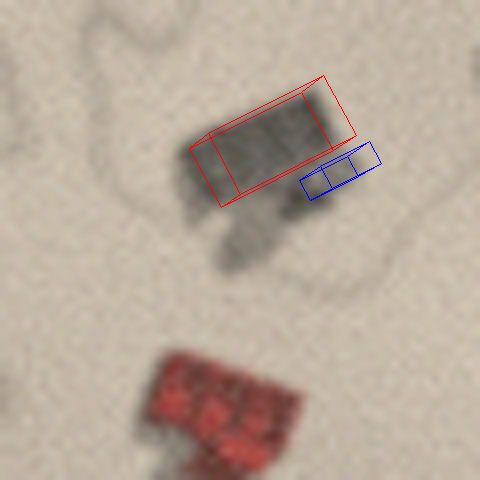

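View pics/s3.png

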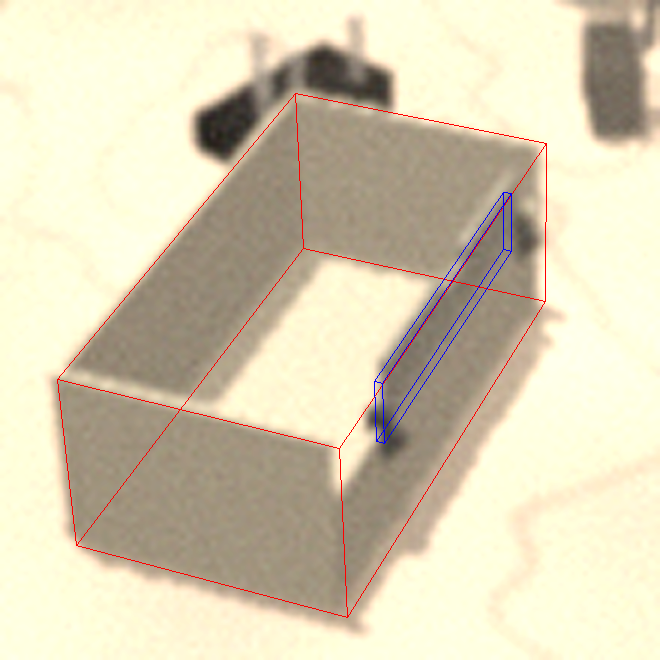

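View pics/t3.png

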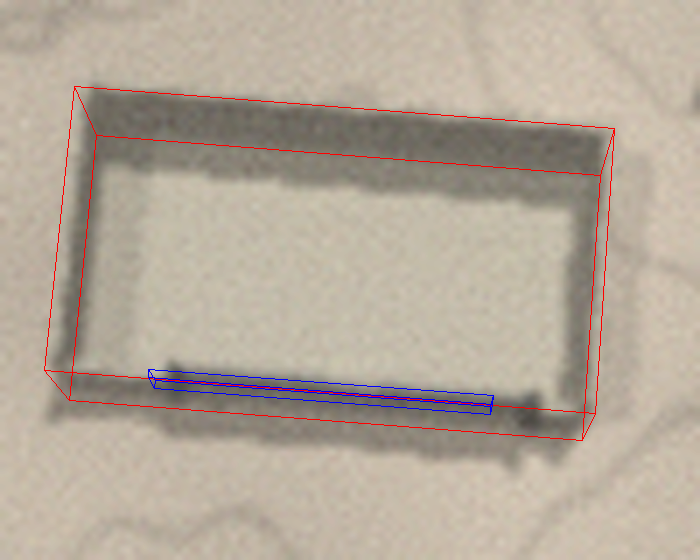

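```bash
python3 - <<'E'
from fit import *
s=cam("side");t=cam("top")
to=[(t,(198,163),(.085,.16,.12)),(t,(271,169.3),(.085,-.16,.12)),(s,(233.5,176),(.085,-.16,.12)),(s,(274.5,184.5),(-.085,-.16,.12)),
 (s,(194.5,222.5),(.085,.16,.12)),(s,(240.5,234),(-.085,.16,.12))]
h=np.array([.5,.5])
for sel,n in((to,"both"),(to[2:],"side")):
    q=least_squares(lambda P:np.concatenate([proj(c,bk(P)(p))+h-u for c,u,p in sel]),[.45,.1,0])
    print(n,q.x,np.degrees(q.x[2]),q.fun.round(1))
    if n=="both": Q=q.x
# basket by silhouette IoU, side
HULLS=[BOX,GRIP,[(a,b,z) for a in(.0045,.0095) for b in(-.015,.015) for z in(.05,.097)],[(a,b,z) for a in(-.0095,.0095) for b in(-.015,.015) for z in(.092,.097)],
 [(a,b,z) for a in(-.0095,-.0045) for b in(-.015,.015) for z in(.073,.097)]+[(a,b,.061) for a in(-.0145,-.0095) for b in(-.015,.015)]]
def sil(c,P,x0,y0,w,hh,k=8):
    m=np.zeros((hh*k,w*k),np.uint8);f=bk(P)
    for H in HULLS:
        pts=np.array([(proj(c,f(p))+.5-[x0,y0])*k for p in H],np.float32)
        cv2.fillConvexPoly(m,cv2.convexHull(pts).astype(np.int32),255)
    m=cv2.GaussianBlur(m,(0,0),k*.6)
    return cv2.resize(m,(w,hh),interpolation=cv2.INTER_AREA)/255.
from scipy.optimize import differential_evolution
win={"side":(276,138,28,52),"top":(300,190,45,45)}
def err(c,n,P):
    x0,y0,w,hh=win[n]; g=c["color"][y0:y0+hh,x0:x0+w].mean(2); m=sil(c,P,*win[n])
    a=np.stack([m.ravel(),np.ones(m.size)],1)
    W=np.ones(g.shape)
    if n=="side": W[:24,:15]=0
    W=W.ravel(); r=g.ravel()
    sol=np.linalg.lstsq(a*W[:,None],r*W,rcond=None)[0]
    return (((a@sol-r)*W)**2).sum()/W.sum()/r.var()
for ns in(["side"],["top"],["side","top"]):
    o=differential_evolution(lambda P:sum(err({"side":s,"top":t}[n],n,P) for n in ns),[(.45,.53),(-.36,-.25),(-.2,.8)],seed=0,maxiter=25,popsize=10,polish=False)
    print(ns,o.x,np.degrees(o.x[2]),o.fun)
B=o.x
draw(s,bk(B),[(H,(0,0,255)) for H in HULLS],265,130,70,70,8,"pics/s4.png")
draw(t,bk(B),[(H,(0,0,255)) for H in HULLS],290,190,60,60,8,"pics/t4.png")
np.savez("poses.npz",b=B,t=Q)
E
```

```text
both [ 0.58392365  0.09026345 -0.05056511] -2.8971674126857443 [-2.2 -1.1  1.9 -1.1  0.5 -0.5  1.2 -0.6 -0.5  0.5  0.6  0.6]
side [ 0.58574648  0.08997008 -0.04634671] -2.6554709783196966 [-0.1 -0.6  0.7 -0.8 -0.8  0.5  0.3  0.4]
['side'] [ 0.48321161 -0.31265794  0.39415089] 22.583182472353457 0.12332187538206435
['top'] [ 0.48107209 -0.30712069  0.42358776] 24.2697911747633 0.1633937673287968
['side', 'top'] [ 0.48149991 -0.30714994  0.39288758] 22.510800410879302 0.3026586671567202
```

View pics/s4.png

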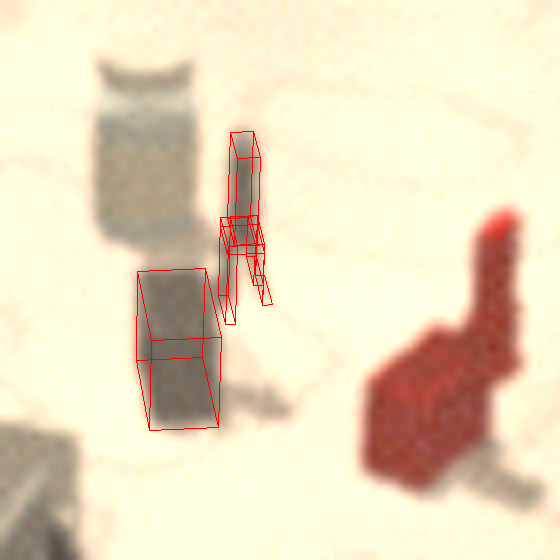

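View pics/t4.png

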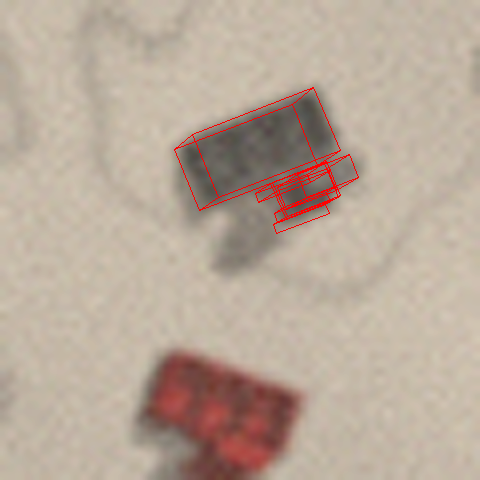

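```bash
python3 - <<'E'
from h import *
s=cam("side");t=cam("top")
print("jar",atz(s,(283.5,158),0), atz(t,(359,195),.11), atz(s,(283.5,140),.11))
print("red grip top",atz(s,(326.5,157),.147), atz(t,(321,249),.147), "box",atz(t,(317,241),.055))
print("rack",atz(t,(301,162),.03))
o=get_obs();print(np.array([.4815,-.308])-o["ee_pos"][:2], proj(t,[.48,-.31,.13]))
E
```

```text
jar [ 0.57426443 -0.46086932  0.        ] [ 0.55901305 -0.43383552  0.11      ] [ 0.56576652 -0.42651436  0.11      ]
red grip top [ 0.34436152 -0.26918333  0.147     ] [ 0.33202613 -0.26839638  0.147     ] box [ 0.3688595  -0.26981744  0.055     ]
rack [ 0.71330729 -0.20505411  0.03      ]
[0.26591218 0.19797252] [330.29155848 212.45390698]
```

```bash
python3 -m handwheel '[[0,0.03,0.02,0.04,8.5],[0,0.06,0.05,0.06,17],[0,0.1,0.08,0.06,25.5],[0,0.14,0.11,0.06,34],[0,0.18,0.14,0.06,42.5]]'
```

```text
time: 1.0
ee_pos: [0.3966, -0.3649, 0.2917]
tcp_rot: [180.0, -0.0, -24.1]
wrist_force: [0.1, -0.5, 0.9]
opening: 0.0859
```

```bash
python3 -m handwheel '[[0,0.02,0.015,0,8.5],[0,0.04,0.03,0,17],[0,0.06,0.045,0,25.5],[0,0.085,0.057,-0.03,34],[0,0.085,0.057,-0.06,42.5]]'; python3 -m handwheel '[[0,0,0,-0.02,4.6],[0,0,0,-0.03,4.6]]'
python3 - <<'E'
from fit import *
s=cam("side");t=cam("top");o=get_obs();print(o["ee_pos"],o["tcp_rot"],o["q"].round(1))
crop(s,255,90,90,110,6,"pics/s5.png");crop(t,290,170,80,80,7,"pics/t5.png")
print(proj(s,o["ee_pos"])+.5,proj(t,o["ee_pos"])+.5)
E
```

```text
time: 1.5
ee_pos: [0.4842, -0.3066, 0.231]
tcp_rot: [179.9, -0.1, 18.9]
wrist_force: [-0.1, 0.4, 0.6]
opening: 0.0855
time: 1.7
ee_pos: [0.4839, -0.3059, 0.1987]
tcp_rot: [-179.9, -0.1, 23.6]
wrist_force: [-0.8, -0.7, 0.4]
opening: 0.0853
[ 0.48367829 -0.30634165  0.19994778] [-1.79983019e+02 -7.10252307e-02  2.33445236e+01] [-32.4   7.5   9.4  91.8   0.1  34.3]
[295.49185399 136.48911521] [333.78617711 209.58102317]
```

View pics/s5.png

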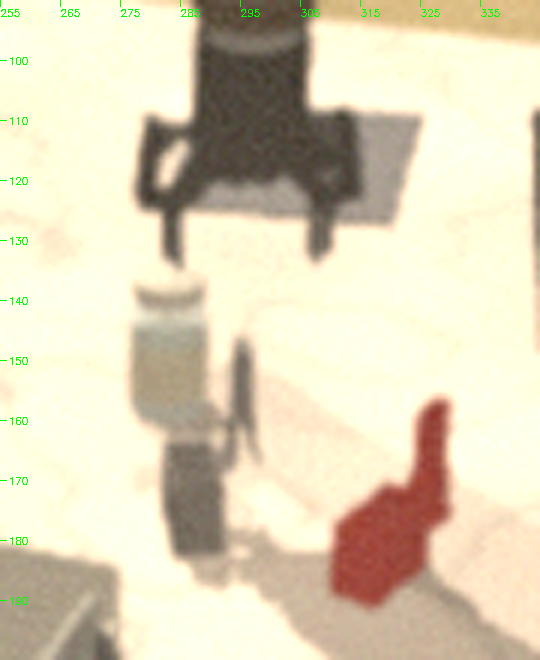

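View pics/t5.png

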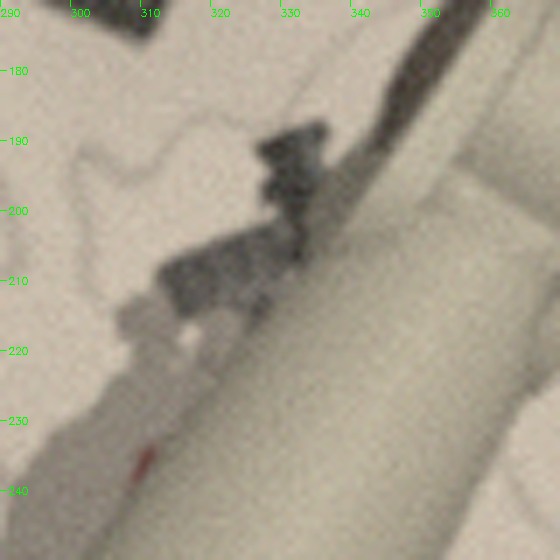

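```bash
python3 -m handwheel '[[0,-0.002,-0.0015,-0.025,0],[0,-0.002,-0.0015,-0.05,0],[0,-0.002,-0.0015,-0.075,0],[0,-0.002,-0.0015,-0.094,0],[0,-0.002,-0.0015,-0.094,0]]'
python3 - <<'E'
from fit import *
s=cam("side");o=get_obs();print(o["ee_pos"],o["wrist_force"])
crop(s,265,100,60,95,7,"pics/s6.png")
E
```

```text
time: 2.3
ee_pos: [0.4809, -0.3077, 0.1048]
tcp_rot: [-179.9, 0.0, 23.2]
wrist_force: [-1.1, -0.3, -0.6]
opening: 0.0855
[ 0.48147032 -0.30803012  0.10654986] [-0.34902656 -0.2404458   1.02531408]
```

View pics/s6.png

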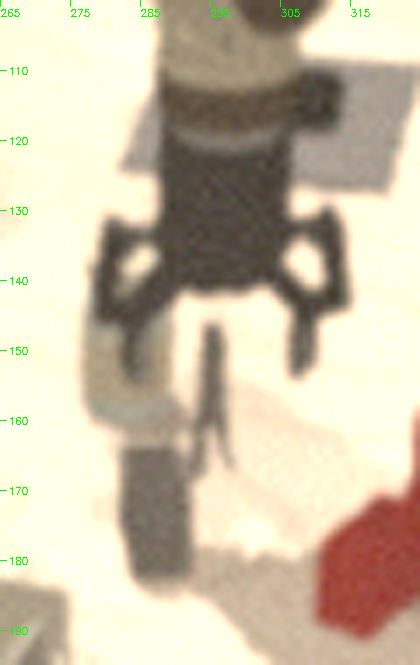

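Well centred: fingers at 283 and 307, grip at 295. Closing.

```bash
python3 -m handwheel '[[1,0,0,0,0],[1,0,0,0,0],[1,0,0,0,0],[1,0,0,0,0],[1,0,0,0,0]]' 40;  python3 -m handwheel '[[1,0,0,0,0],[1,0,0,0,0],[1,0,0,0,0],[1,0,0,0,0]]'
```

```text
time: 2.85
ee_pos: [0.4816, -0.3081, 0.1069]
tcp_rot: [-180.0, -0.1, 23.2]
wrist_force: [-0.7, 0.1, 0.8]
opening: 0.0121
time: 3.25
ee_pos: [0.4817, -0.3081, 0.1071]
tcp_rot: [180.0, -0.1, 23.2]
wrist_force: [0.5, 0.4, 3.8]
opening: 0.0116
```

```bash
python3 -m handwheel '[[1,0,0,0.02,0],[1,0,0,0.05,0],[1,0,0,0.09,0],[1,0,0,0.13,0],[1,0,0,0.15,0]]'; python3 -m handwheel '[[1,0,0,0.02,0],[1,0,0,0.02,0]]'
python3 - <<'E'
from fit import *
s=cam("side");t=cam("top");o=get_obs();print(o["ee_pos"],o["wrist_force"],o["torque"],o["opening"])
crop(s,255,60,80,120,5,"pics/s7.png")
z=np.load("poses.npz");T=z["t"];f=bk(T)
for dy in(-.1,-.04,0,.04,.1): print(dy,f((-.082,dy,.12)),proj(s,f((-.082,dy,.12)))+.5,proj(t,f((-.082,dy,.12)))+.5)
E
```

```text
time: 3.75
ee_pos: [0.4818, -0.3083, 0.2602]
tcp_rot: [179.9, -0.2, 23.2]
wrist_force: [0.6, -0.4, -1.5]
opening: 0.0116
time: 3.95
ee_pos: [0.4823, -0.3087, 0.2827]
tcp_rot: [179.7, -0.3, 23.2]
wrist_force: [0.4, -0.5, -1.9]
opening: 0.0112
[ 0.48186169 -0.3084012   0.27921628] [ 1.84520908e-03  4.07294081e-01 -3.42400762e+00] [-0.05824399  0.06256391  0.02785736] 0.011165904525003312
-0.1 [ 0.4969741  -0.00546416  0.12      ] [269.21320958 192.14951157] [255.37435953 206.84844885]
-0.04 [0.50000672 0.05445915 0.12      ] [263.13152239 200.9923587 ] [240.6315302  205.65727495]
0 [0.50202846 0.09440802 0.12      ] [258.88719117 207.16366791] [230.80126735 204.86302086]
0.04 [0.5040502 0.1343569 0.12     ] [254.48081244 213.57059616] [220.9696362  204.06865621]
0.1 [0.50708282 0.19428021 0.12      ] [247.54650594 223.65316212] [206.21962328 202.87690191]
```

View pics/s7.png

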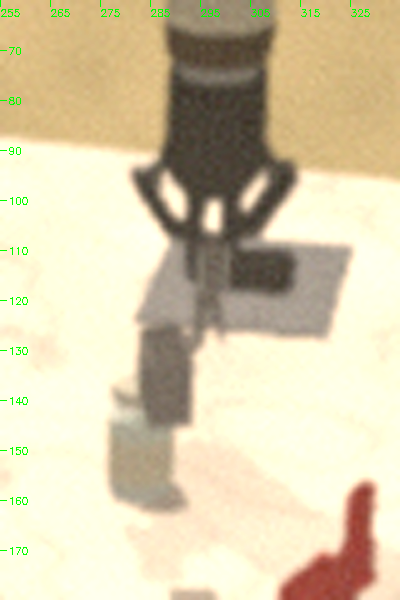

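Lifted and hanging upright. Next, the rail and its notch in an enlarged crop.

```bash
python3 - <<'E'
from fit import *
s=cam("side");t=cam("top")
T=np.load("poses.npz")["t"];f=bk(T)
x0,y0,w,h,k=235,180,50,60,10
im=cv2.resize(s["color"][y0:y0+h,x0:x0+w],None,fx=k,fy=k,interpolation=cv2.INTER_CUBIC)
im=cv2.convertScaleAbs(im,alpha=2.0,beta=-40)
for y in np.arange(-.14,.141,.02):
    p=((proj(s,f((-.082,y,.12)))+.5-[x0,y0])*k).astype(int); cv2.circle(im,tuple(int(v) for v in p),2,(0,0,255),-1); cv2.putText(im,"%d"%round(y*1000),(int(p[0])-45,int(p[1])),0,.4,(255,0,0),1)
cv2.imwrite("pics/s8.png",im)
x0,y0,w,h,k=190,195,90,25,8
im=cv2.resize(t["color"][y0:y0+h,x0:x0+w],None,fx=k,fy=k,interpolation=cv2.INTER_CUBIC)
im=cv2.convertScaleAbs(im,alpha=2.0,beta=-40)
for y in np.arange(-.14,.141,.02):
    p=((proj(t,f((-.082,y,.12)))+.5-[x0,y0])*k).astype(int); cv2.circle(im,tuple(int(v) for v in p),2,(0,0,255),-1)
cv2.imwrite("pics/t8.png",im)
E
```

```text
(no output)
```

View pics/s8.png

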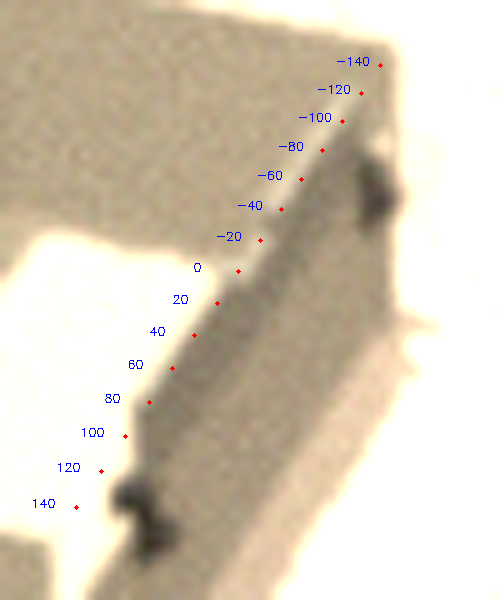

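View pics/t8.png

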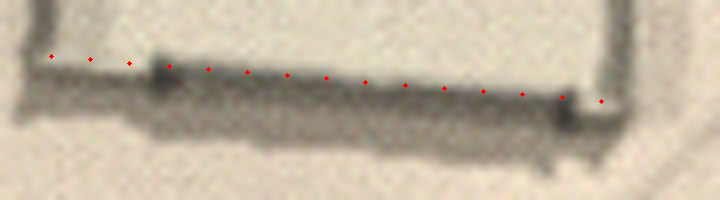

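```bash
python3 - <<'E'
from fit import *
from scipy.optimize import brentq
s=cam("side");t=cam("top")
T=np.load("poses.npz")["t"];f=bk(T)
for n,c,pts in(("top",t,[(190+160/8,0),(190+567/8,0)]),):
  for u in pts: print(n,brentq(lambda y:proj(c,f((-.084,y,.083)))[0]+.5-u[0],-.2,.2))
for v in(180+195/10,180+530/10): print("side",brentq(lambda y:proj(s,f((-.086,y,.083)))[1]+.5-v,-.2,.2))
x0,y0,w,h,k=245,186,34,36,16
im=cv2.resize(s["color"][y0:y0+h,x0:x0+w],None,fx=k,fy=k,interpolation=cv2.INTER_NEAREST)
im=cv2.normalize(im.astype(float),None,0,255,cv2.NORM_MINMAX).astype(np.uint8)
g=cv2.cvtColor(im,cv2.COLOR_BGR2GRAY); im=cv2.cvtColor(cv2.createCLAHE(4,(2,2)).apply(g),cv2.COLOR_GRAY2BGR)
for y in np.arange(-.1,.061,.02):
    p=((proj(s,f((-.082,y,.12)))+.5-[x0,y0])*k).astype(int); cv2.circle(im,tuple(int(v) for v in p),2,(0,0,255),-1)
cv2.imwrite("pics/s9.png",im)
E
```

```text
top 0.08753173522803648
top -0.12414732184442197
side -0.108942732468318
side 0.10139844627371522
```

View pics/s9.png

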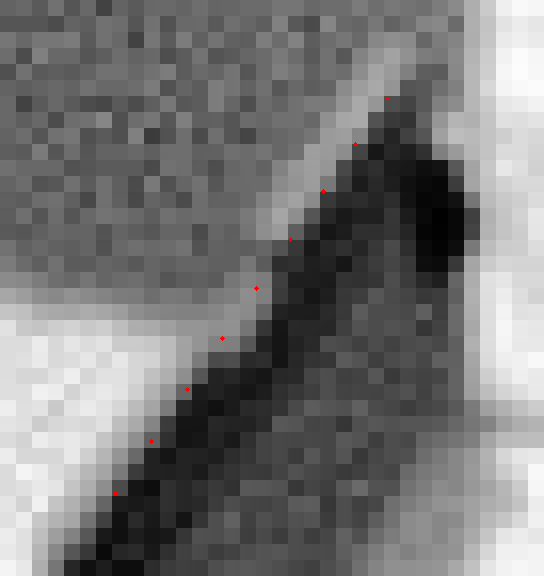

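```bash
python3 - <<'E'
from fit import *
s=cam("side");t=cam("top")
crop(s,185,165,60,75,8,"pics/s10.png"); crop(s,225,165,60,75,8,"pics/s10b.png")
to=[(t,(198,162.8),(.079,.154,.12)),(t,(271,169.3),(.079,-.154,.12)),(s,(233.5,176),(.085,-.16,.12)),(s,(274.5,184.5),(-.085,-.16,.12)),
 (s,(194.5,222.5),(.085,.16,.12)),(s,(240.5,234),(-.085,.16,.12))]
h=np.array([.5,.5])
q=least_squares(lambda P:np.concatenate([proj(c,bk(P)(p))+h-u for c,u,p in to]),[.45,.1,0])
print(q.x,np.degrees(q.x[2]),q.fun.round(1))
np.savez("poses2.npz",t=q.x)
T2=[(a,b,z) for a in(-.079,.079) for b in(-.154,.154) for z in(.006,.12)]
RAIL=[(a,b-.018,z) for a in(-.0845,-.0795) for b in(-.1,.1) for z in(.078,.12)]
draw(s,bk(q.x),[(TUB,(0,0,255)),(T2,(0,160,0)),(RAIL,(255,0,0))],185,160,100,110,7,"pics/s11.png")
draw(t,bk(q.x),[(TUB,(0,0,255)),(T2,(0,160,0)),(RAIL,(255,0,0))],185,150,100,80,7,"pics/t11.png")
E
```

```text
[ 0.58578134  0.08954772 -0.04974755] -2.85032477889263 [-0.8  0.2  0.5 -0.3  0.1 -0.6  0.8 -0.8 -0.8  0.3  0.1  0.3]
```

View pics/s11.png

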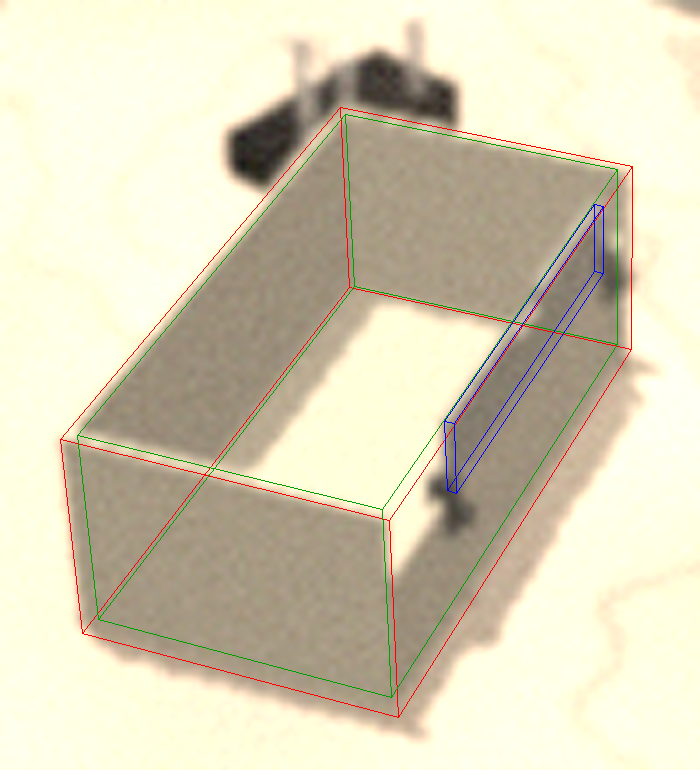

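View pics/t11.png

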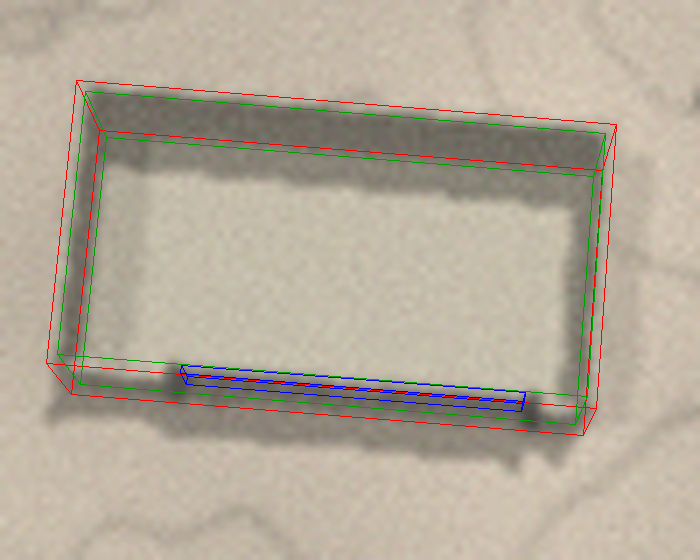

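```bash
python3 - <<'E'
from fit import *
T=np.load("poses2.npz")["t"];f=bk(T);o=get_obs()
for y in(.025,-.018):
  w=f((-.082+.0025,y,.12)); print(y,w,w-o["ee_pos"])
print(o["ee_pos"],o["tcp_rot"],o["time"])
E
```

```text
0.025 [0.50762287 0.11847009 0.12      ] [ 0.02603767  0.42667275 -0.1592039 ]
-0.018 [0.50548461 0.07552329 0.12      ] [ 0.02389941  0.38372595 -0.1592039 ]
[ 0.4815852  -0.30820267  0.2792039 ] [ 1.79931435e+02 -1.09969999e-01  2.32168392e+01] 4.35
```

```bash
python3 -m handwheel '[[1,0.002,0.02,0,-2],[1,0.004,0.05,0,-5],[1,0.006,0.08,0,-8],[1,0.008,0.11,0,-11],[1,0.01,0.14,0,-14]]'; python3 -m handwheel '[[1,0.002,0.03,0,-3],[1,0.004,0.06,0,-6],[1,0.006,0.09,0,-9],[1,0.008,0.12,0,-12],[1,0.01,0.14,0,-12]]'; python3 -m handwheel '[[1,0.002,0.03,0,0],[1,0.004,0.06,0,0],[1,0.006,0.09,0,0],[1,0.007,0.11,0,0],[1,0.007,0.11,0,0]]'
```

```text
time: 4.85
ee_pos: [0.4914, -0.167, 0.2789]
tcp_rot: [179.9, -0.1, 9.1]
wrist_force: [0.1, -0.4, -1.5]
opening: 0.0114
time: 5.35
ee_pos: [0.5011, -0.0253, 0.2786]
tcp_rot: [180.0, -0.1, -3.0]
wrist_force: [0.5, -0.3, -1.5]
opening: 0.0114
time: 5.85
ee_pos: [0.5079, 0.0868, 0.278]
tcp_rot: [180.0, -0.0, -2.8]
wrist_force: [-0.1, -0.6, -1.5]
opening: 0.0112
```

```bash
python3 -m handwheel '[[1,0,0.015,-0.01,0],[1,0,0.0317,-0.03,0],[1,0,0.0317,-0.06,0],[1,0,0.0317,-0.085,0],[1,0,0.0317,-0.085,0]]'
python3 - <<'E'
from fit import *
s=cam("side");t=cam("top");o=get_obs();e=o["ee_pos"];print(e,o["tcp_rot"],o["wrist_force"])
T=np.load("poses2.npz")["t"];f=bk(T)
P=[e[0],e[1],np.radians(o["tcp_rot"][2]),e[2]-.1068]
L=[(a,b,z) for a in(-.0095,-.0045) for b in(-.015,.015) for z in(.061,.097)]
N=[(a,b,z) for a in(.0045,.0095) for b in(-.015,.015) for z in(.0,.097)]
draw(s,bk(P),[(BOX,(0,0,255)),(GRIP,(255,0,0)),(L,(0,200,0)),(N,(0,200,200))],220,140,70,90,8,"pics/s12.png")
RAIL=[(a,b-.018,z) for a in(-.0845,-.0795) for b in(-.1,.1) for z in(.078,.12)]
draw(s,bk(T),[(RAIL,(255,0,0))],220,140,70,90,8,"pics/s13.png")
print(np.linalg.inv(R.from_euler('z',T[2]).as_matrix())@(e-[T[0],T[1],0]))
E
```

```text
time: 6.35
ee_pos: [0.5064, 0.1176, 0.1894]
tcp_rot: [179.9, 0.3, -2.8]
wrist_force: [-0.3, -0.3, -1.0]
opening: 0.0112
[0.50776178 0.11795342 0.19346642] [ 1.79970084e+02 -9.33426249e-03 -2.84019161e+00] [-0.45727945  0.54098448  0.04999667]
[-0.07933557  0.02449088  0.19346642]
```

View pics/s12.png

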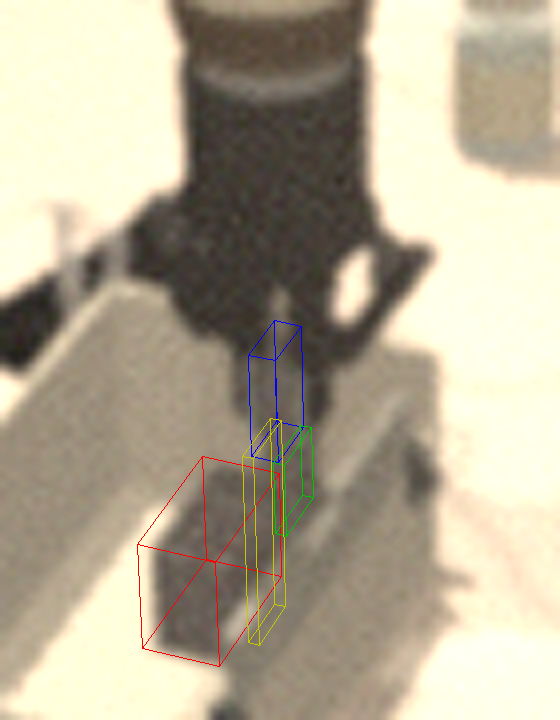

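View pics/s13.png

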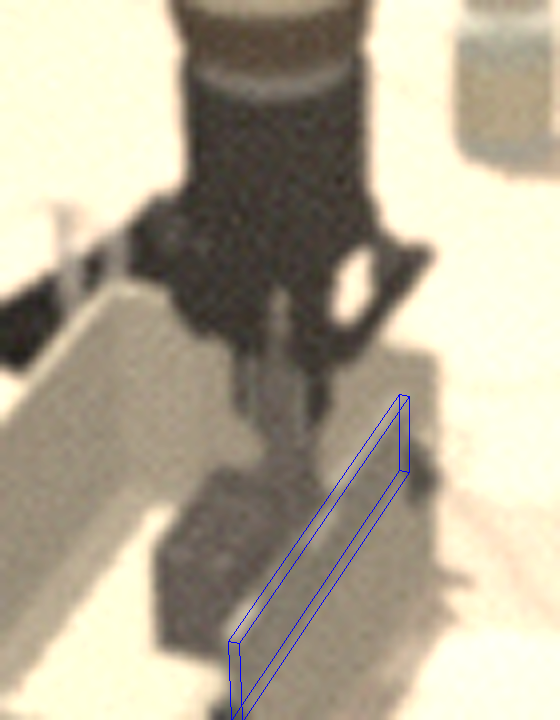

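```bash
python3 -m handwheel '[[1,0,0.0,-0.01,0],[1,0,0,-0.02,0],[1,0,0,-0.024,0],[1,0,0,-0.026,0]]'; python3 -m handwheel '[[1,0,0,-0.001,0],[1,0,0,-0.002,0],[1,0,0,-0.003,0],[1,0,0,-0.003,0]]'; python3 -m handwheel '[[1,0,0,-0.001,0],[1,0,0,-0.002,0],[1,0,0,-0.003,0],[1,0,0,-0.003,0]]'
```

```text
time: 6.85
ee_pos: [0.5076, 0.1179, 0.1669]
tcp_rot: [180.0, 0.0, -2.8]
wrist_force: [0.0, -0.4, -2.4]
opening: 0.0116
time: 7.25
ee_pos: [0.5076, 0.1179, 0.164]
tcp_rot: [180.0, 0.0, -2.8]
wrist_force: [-0.7, 0.3, -1.1]
opening: 0.0114
time: 7.65
ee_pos: [0.5076, 0.1179, 0.1608]
tcp_rot: [180.0, 0.0, -2.8]
wrist_force: [0.5, 0.1, -2.0]
opening: 0.0114
```

```bash
python3 -m handwheel '[[1,0,0,-0.001,0],[1,0,0,-0.002,0],[1,0,0,-0.003,0],[1,0,0,-0.003,0]]'; python3 -m handwheel '[[1,0,0,-0.001,0],[1,0,0,-0.002,0],[1,0,0,-0.003,0],[1,0,0,-0.003,0]]'
python3 - <<'E'
from fit import *
s=cam("side");crop(s,225,165,55,65,9,"pics/s14.png");o=get_obs();print(o["ee_pos"],o["wrist_force"],o["torque"])
E
```

```text
time: 8.05
ee_pos: [0.5075, 0.1178, 0.1576]
tcp_rot: [180.0, 0.0, -2.8]
wrist_force: [-1.0, 0.5, -2.2]
opening: 0.0114
time: 8.45
ee_pos: [0.5075, 0.1179, 0.1545]
tcp_rot: [180.0, 0.0, -2.8]
wrist_force: [-0.2, 0.3, -2.2]
opening: 0.0115
[0.50753381 0.11782968 0.15454373] [-0.2459605  -0.41024522 -2.27192434] [-0.00119913 -0.02761427  0.02369803]
```

View pics/s14.png

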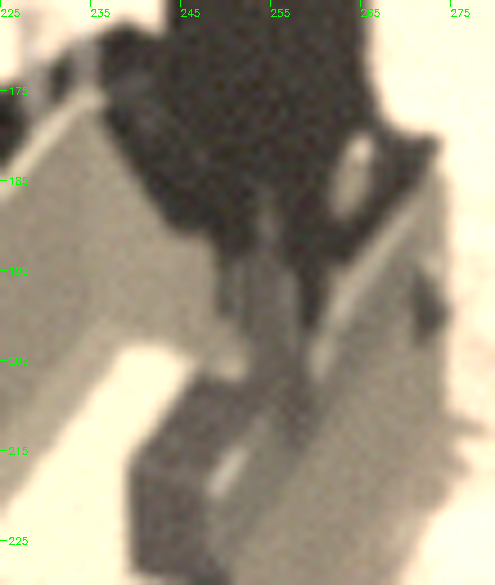

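```bash
python3 -m handwheel '[[1,-0.0005,0,-0.001,0],[1,-0.001,0,-0.002,0],[1,-0.001,0,-0.003,0],[1,-0.001,0,-0.003,0]]'; python3 -m handwheel '[[1,-0.0005,0,-0.001,0],[1,-0.0005,0,-0.002,0],[1,-0.0005,0,-0.003,0],[1,-0.0005,0,-0.003,0]]'; python3 -m handwheel '[[1,0,0,-0.001,0],[1,0,0,-0.002,0],[1,0,0,-0.003,0],[1,0,0,-0.003,0]]'
```

```text
time: 8.9
ee_pos: [0.507, 0.1179, 0.1517]
tcp_rot: [180.0, -0.0, -2.8]
wrist_force: [4.3, -0.6, -1.1]
opening: 0.0118
time: 9.3
ee_pos: [0.5069, 0.1179, 0.1488]
tcp_rot: [180.0, -0.1, -2.8]
wrist_force: [5.4, 0.1, 0.5]
opening: 0.0114
time: 9.7
ee_pos: [0.5069, 0.1179, 0.1456]
tcp_rot: [180.0, -0.1, -2.9]
wrist_force: [5.0, -0.9, -1.5]
opening: 0.0117
```

+x reaction of 5 N means the neck is touching the rail, so I shift +x to centre the slot.

```bash
python3 -m handwheel '[[1,0.001,0,0,0],[1,0.002,0,0,0],[1,0.002,0,0,0]]';  python3 -m handwheel '[[1,0,0,-0.001,0],[1,0,0,-0.002,0],[1,0,0,-0.003,0],[1,0,0,-0.003,0]]'
```

```text
time: 10.0
ee_pos: [0.5083, 0.1178, 0.145]
tcp_rot: [179.9, 0.0, -2.8]
wrist_force: [0.2, -0.3, -1.4]
opening: 0.0116
time: 10.4
ee_pos: [0.5081, 0.1178, 0.1418]
tcp_rot: [179.9, 0.1, -2.8]
wrist_force: [0.4, -0.1, -2.3]
opening: 0.0111
```

```bash
python3 -m handwheel '[[1,0,0,-0.001,0],[1,0,0,-0.002,0],[1,0,0,-0.003,0],[1,0,0,-0.003,0]]';  python3 -m handwheel '[[1,0,0,-0.001,0],[1,0,0,-0.002,0],[1,0,0,-0.002,0],[1,0,0,-0.002,0]]'; python3 -m handwheel '[[1,0,0,-0.001,0],[1,0,0,-0.001,0],[1,0,0,-0.001,0]]'
```

```text
time: 10.8
ee_pos: [0.508, 0.1178, 0.1386]
tcp_rot: [179.9, 0.1, -2.8]
wrist_force: [-0.3, -0.1, -2.3]
opening: 0.0114
time: 11.2
ee_pos: [0.508, 0.1178, 0.1366]
tcp_rot: [179.9, 0.1, -2.8]
wrist_force: [-0.5, 0.3, -1.9]
opening: 0.0118
time: 11.5
ee_pos: [0.508, 0.1178, 0.1355]
tcp_rot: [179.9, 0.1, -2.8]
wrist_force: [1.3, -0.2, -1.5]
opening: 0.0116
```

```bash
python3 -m handwheel '[[1,0,0,-0.001,0],[1,0,0,-0.001,0],[1,0,0,-0.001,0]]';python3 -m handwheel '[[1,0,0,-0.001,0],[1,0,0,-0.001,0],[1,0,0,-0.001,0]]'
python3 - <<'E'
from fit import *
s=cam("side");crop(s,225,165,55,65,9,"pics/s15.png");o=get_obs();print(o["ee_pos"],o["wrist_force"],o["torque"])
E
```

```text
time: 11.8
ee_pos: [0.5081, 0.1178, 0.1351]
tcp_rot: [180.0, 0.0, -2.8]
wrist_force: [-1.6, -1.5, 4.6]
opening: 0.0112
time: 12.1
ee_pos: [0.5081, 0.1178, 0.1351]
tcp_rot: [180.0, -0.0, -2.8]
wrist_force: [-4.3, -0.2, 8.7]
opening: 0.0119
[0.50816325 0.11785202 0.13514401] [-3.56459306 -1.29246231  7.82781615] [-0.15811118  0.8374256   0.01419118]
```

View pics/s15.png

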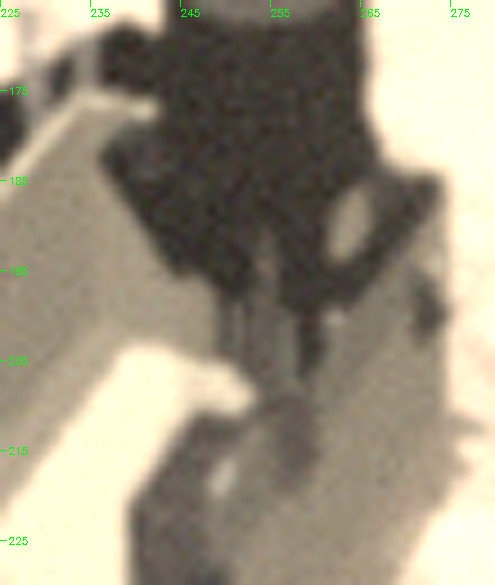

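Bridge rests on the rail (contact at TCP z 0.135, as predicted). Sliding along −y with light pressure.

```bash
python3 -m handwheel '[[1,0,-0.002,-0.0005,0],[1,0,-0.004,-0.0005,0],[1,0,-0.006,-0.0005,0],[1,0,-0.008,-0.0005,0],[1,0,-0.01,-0.0005,0]]';python3 -m handwheel '[[1,0,-0.002,-0.0005,0],[1,0,-0.004,-0.0005,0],[1,-0.0005,-0.006,-0.0005,0],[1,-0.0005,-0.008,-0.0005,0],[1,-0.0005,-0.01,-0.0005,0]]'
```

```text
time: 12.65
ee_pos: [0.5086, 0.1081, 0.1352]
tcp_rot: [-180.0, -0.1, -2.8]
wrist_force: [0.1, 3.8, 6.2]
opening: 0.0112
time: 13.15
ee_pos: [0.5085, 0.0984, 0.1351]
tcp_rot: [-179.9, -0.2, -2.8]
wrist_force: [0.5, 3.1, 5.8]
opening: 0.0116
```

```bash
python3 -m handwheel '[[1,0,-0.002,-0.0005,0],[1,0,-0.004,-0.0005,0],[1,-0.0005,-0.006,-0.0005,0],[1,-0.0005,-0.008,-0.0005,0],[1,-0.0005,-0.01,-0.0005,0]]';python3 -m handwheel '[[1,0,-0.001,-0.0005,0],[1,0,-0.002,-0.0005,0],[1,0,-0.003,-0.0005,0],[1,0,-0.004,-0.0005,0],[1,0,-0.005,-0.0005,0]]'
```

```text
time: 13.65
ee_pos: [0.5084, 0.0887, 0.1351]
tcp_rot: [-179.8, -0.2, -2.8]
wrist_force: [-0.3, 2.7, 4.8]
opening: 0.012
time: 14.15
ee_pos: [0.5087, 0.084, 0.1349]
tcp_rot: [-179.8, -0.3, -2.8]
wrist_force: [-0.1, 2.5, 4.6]
opening: 0.0112
```

```bash
for i in 1 2; do python3 -m handwheel '[[1,0,-0.0007,-0.0008,0],[1,0,-0.0014,-0.0008,0],[1,0,-0.0021,-0.0008,0],[1,0,-0.0028,-0.0008,0],[1,0,-0.0035,-0.0008,0]]'; done
```

```text
time: 14.65
ee_pos: [0.5087, 0.0809, 0.1345]
tcp_rot: [-179.7, -0.3, -2.8]
wrist_force: [-1.8, 3.5, 3.2]
opening: 0.0115
time: 15.15
ee_pos: [0.5085, 0.0772, 0.1334]
tcp_rot: [-179.7, -0.2, -2.8]
wrist_force: [-1.1, 0.6, -1.7]
opening: 0.0115
```

Support vanished at y≈0.077, matching the predicted notch; lowering here.

```bash
python3 -m handwheel '[[1,0,0,-0.001,0],[1,0,0,-0.002,0],[1,0,0,-0.002,0]]'; python3 -m handwheel '[[1,0,0,-0.001,0],[1,0,0,-0.0015,0],[1,0,0,-0.0015,0]]'
```

```text
time: 15.45
ee_pos: [0.5085, 0.0772, 0.1312]
tcp_rot: [-179.7, -0.2, -2.8]
wrist_force: [-0.4, -0.6, -1.8]
opening: 0.0118
time: 15.75
ee_pos: [0.5085, 0.0772, 0.1295]
tcp_rot: [-179.7, -0.2, -2.8]
wrist_force: [0.5, -0.4, -1.6]
opening: 0.0118
```

```bash
python3 -m handwheel '[[1,0,0,-0.001,0],[1,0,0,-0.002,0],[1,0,0,-0.002,0]]'; python3 -m handwheel '[[1,0,0,-0.001,0],[1,0,0,-0.0015,0],[1,0,0,-0.0015,0]]';python3 -m handwheel '[[1,0,0,-0.0007,0],[1,0,0,-0.001,0],[1,0,0,-0.001,0]]'
```

```text
time: 16.05
ee_pos: [0.5085, 0.0772, 0.1274]
tcp_rot: [-179.7, -0.2, -2.8]
wrist_force: [-0.3, -0.6, -1.9]
opening: 0.0115
time: 16.35
ee_pos: [0.5085, 0.0772, 0.1257]
tcp_rot: [-179.7, -0.2, -2.8]
wrist_force: [0.3, -1.3, -2.0]
opening: 0.0117
time: 16.65
ee_pos: [0.5086, 0.0772, 0.1252]
tcp_rot: [-179.7, -0.2, -2.8]
wrist_force: [-1.7, 0.3, 3.2]
opening: 0.0114
```

Bottomed at 9.9 mm below the riding height, so it is home. I'll hold briefly, check, then release.

```bash
python3 -m handwheel '[[1,0,0,-0.0003,0],[1,0,0,0,0],[1,0,0,0,0]]'; python3 - <<'E'
from fit import *
s=cam("side");crop(s,225,165,55,65,9,"pics/s16.png");o=get_obs();print(o["ee_pos"],o["wrist_force"],o["torque"])
E
```

```text
time: 16.95
ee_pos: [0.5085, 0.0772, 0.1252]
tcp_rot: [-179.7, -0.2, -2.8]
wrist_force: [-2.0, 0.4, 1.8]
opening: 0.0114
[0.50853742 0.07720348 0.12520016] [-1.90383572  0.23757083  1.54183856] [-0.00549097  0.44803744 -0.08109913]
```

View pics/s16.png

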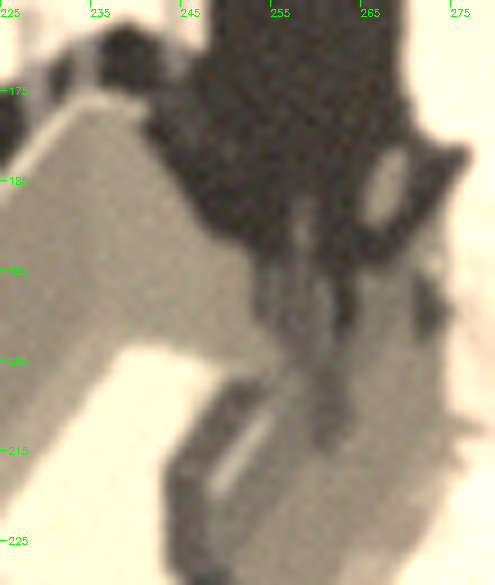

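```bash
python3 -m handwheel '[[0.8,0,0,0,0],[0.7,0,0,0,0],[0.6,0,0,0,0],[0.5,0,0,0,0],[0.5,0,0,0,0]]'; python3 - <<'E'
from fit import *
s=cam("side");crop(s,225,155,60,75,8,"pics/s17.png");o=get_obs();print(o["ee_pos"],o["wrist_force"],o["opening"])
E
```

```text
time: 17.5
ee_pos: [0.5085, 0.0772, 0.1252]
tcp_rot: [-179.7, -0.2, -2.8]
wrist_force: [0.9, 0.7, 0.3]
opening: 0.0426
[0.50853736 0.07720315 0.12517842] [-0.33465869 -0.17625976  0.18742718] 0.042640594727265786
```

View pics/s17.png

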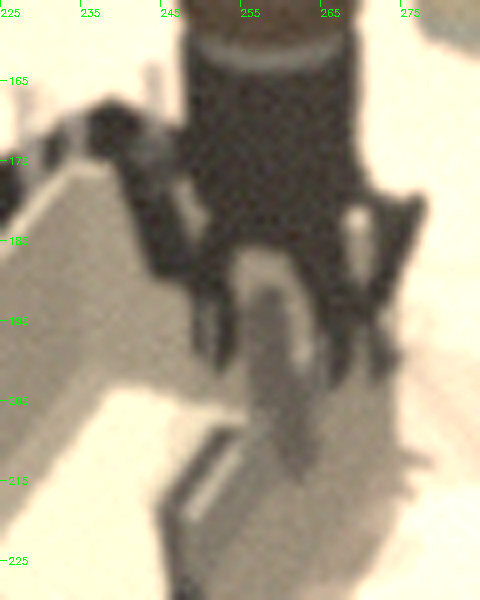

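```bash
python3 -m handwheel '[[0.3,0,0,0,0],[0.3,0,0,0,0],[0.3,0,0,0.01,0],[0.3,0,0,0.03,0],[0.3,0,0,0.06,0]]'; python3 -m handwheel '[[0.3,0,0,0.04,0],[0.3,0,0,0.07,0],[0.3,-0.03,0,0.1,0],[0.3,-0.07,-0.0,0.1,0],[0.3,-0.1,0,0.1,0]]';  python3 -m handwheel '[[0.3,-0.04,-0.03,0,0],[0.3,-0.08,-0.06,0,0],[0.3,-0.1,-0.1,0,0],[0.3,-0.1,-0.14,0,0],[0.3,-0.1,-0.14,0,0]]'
python3 - <<'E'
from fit import *
s=cam("side");t=cam("top");crop(s,215,155,65,75,8,"pics/s18.png");crop(t,185,140,150,90,5,"pics/t18.png");o=get_obs();print(o["ee_pos"],o["wrist_force"],o["opening"],o["time"])
T=np.load("poses2.npz")["t"]
hk=bk(T)((-.082,-.0165,.018)); P=[hk[0],hk[1],T[2],.018]
L=[(a,b,z) for a in(-.0095,-.0045) for b in(-.015,.015) for z in(.061,.097)]
draw(s,bk(P),[(BOX,(0,0,255)),(GRIP,(255,0,0)),(L,(0,200,0))],215,155,65,75,8,"pics/s19.png")
draw(t,bk(P),[(BOX,(0,0,255)),(GRIP,(255,0,0))],205,180,60,50,10,"pics/t19.png")
E
```

```text
time: 18.05
ee_pos: [0.5079, 0.0771, 0.1853]
tcp_rot: [-179.8, -0.1, -2.8]
wrist_force: [-0.1, -0.6, 0.0]
opening: 0.0597
time: 18.55
ee_pos: [0.4066, 0.0771, 0.2871]
tcp_rot: [-179.7, -0.2, -2.8]
wrist_force: [0.6, 0.4, 0.1]
opening: 0.0601
time: 19.05
ee_pos: [0.3056, -0.0665, 0.2881]
tcp_rot: [-179.8, -0.4, -3.2]
wrist_force: [-0.2, -0.0, -0.2]
opening: 0.0595
[ 0.30630927 -0.06368162  0.28779541] [ 0.88318311  0.76668743 -0.03150275] 0.05974189920587802 19.15
```

View pics/s18.png

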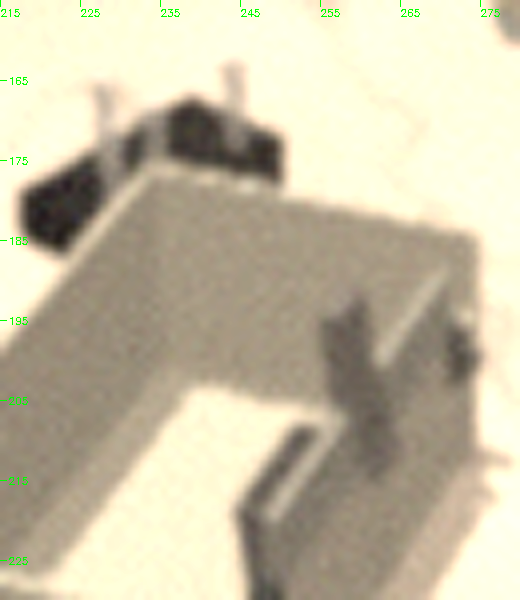

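View pics/s19.png

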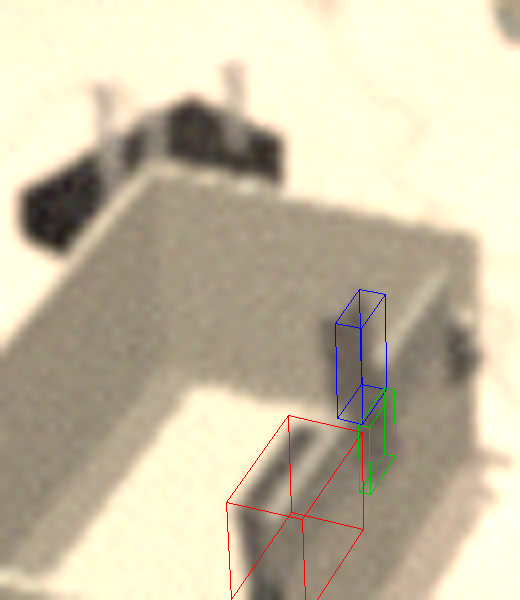

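View pics/t18.png

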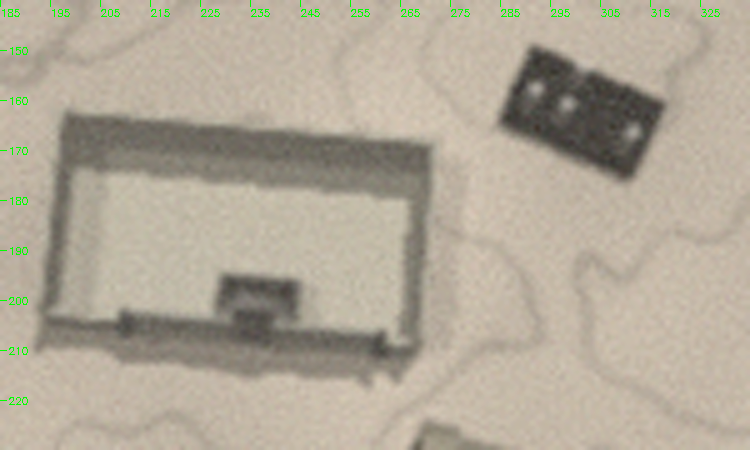

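View pics/t19.png

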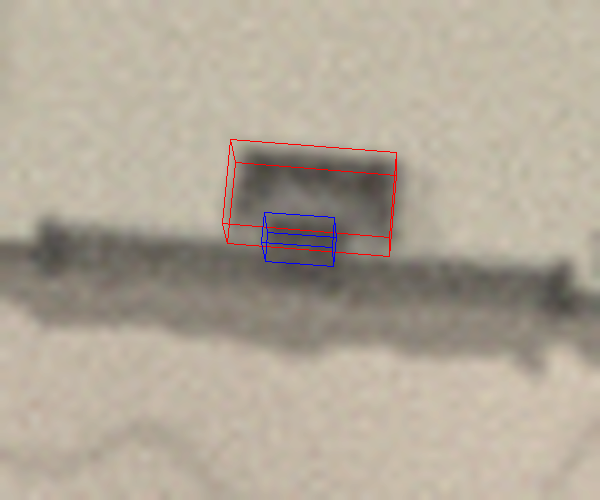

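Hanging in the notch but leaning a little (COM is on the box side). I'll measure the tilt properly against the 9.7° limit.

```bash
cat > tilt.py <<'E'
from fit import *
from scipy.optimize import differential_evolution
T=np.load("poses2.npz")["t"]
HULLS=[BOX,GRIP,[(a,b,z) for a in(.0045,.0095) for b in(-.015,.015) for z in(.05,.097)],[(a,b,z) for a in(-.0095,.0095) for b in(-.015,.015) for z in(.092,.097)],
 [(a,b,z) for a in(-.0095,-.0045) for b in(-.015,.015) for z in(.073,.097)]+[(a,b,.061) for a in(-.0145,-.0095) for b in(-.015,.015)]]
def pose(P): # dx,dy,pitch,dz of hook from nominal home in tub
    dx,dy,th,dz=P; A=R.from_euler('y',th); f=bk(T)
    return lambda p: f(A.apply(np.array(p)-[0,0,.092])+[-.082+dx,-.0165+dy,.11+dz])
def mask(c,f,Hs,x0,y0,w,h,k=8):
    m=np.zeros((h*k,w*k),np.uint8)
    for H in Hs:
        pts=np.array([(proj(c,f(p))+.5-[x0,y0])*k for p in H],np.float32)
        cv2.fillConvexPoly(m,cv2.convexHull(pts).astype(np.int32),255)
    return cv2.resize(cv2.GaussianBlur(m,(0,0),k*.6),(w,h),interpolation=cv2.INTER_AREA)/255.
s=cam("side")
g=np.mean([cam("side")["color"].mean(2) for _ in range(3)],0)
# grip region only, above the rail, against the end wall
x0,y0,w,h=250,188,13,15
sub=g[y0:y0+h,x0:x0+w]
yy,xx=np.mgrid[:h,:w]
W=np.ones((h,w)); 
W[(yy>10)]=0; W[(xx>10)&(yy>6)]=0
W=W.ravel()
def err(P):
    m=mask(s,pose(P),[GRIP,HULLS[3]],x0,y0,w,h); a=np.stack([m.ravel(),np.ones(m.size)],1)
    so=np.linalg.lstsq(a*W[:,None],sub.ravel()*W,rcond=None)[0]
    return (((a@so-sub.ravel())*W)**2).sum()
if __name__=="__main__":
    for th in np.radians([-3,0,2,4,6,8,10,12,14]):
        o=differential_evolution(lambda q:err([q[0],q[1],th,0]),[(-.006,.006),(-.006,.006)],seed=0,maxiter=15,popsize=8,polish=False)
        print(np.degrees(th).round(),o.fun.round(0),o.x*1000)
    draw(s,pose([0,0,np.radians(7),0]),[(H,(0,0,255)) for H in HULLS],230,175,50,65,10,"pics/s20.png")
    t=cam("top");draw(t,pose([0,0,np.radians(7),0]),[(BOX,(0,0,255)),(GRIP,(255,0,0))],205,180,60,50,10,"pics/t20.png")
E
python3 tilt.py
```

```text
-3.0 2389.0 [5.79827889 5.90198548]
0.0 2248.0 [3.38193681 5.99691605]
2.0 2283.0 [2.41849655 5.95495115]
4.0 2340.0 [0.44439608 5.98237203]
6.0 2234.0 [-0.91347017  5.8679792 ]
8.0 2311.0 [-2.58683183  5.47284091]
10.0 2040.0 [-4.64542438  5.98344287]
12.0 2064.0 [-5.94232378  5.76470237]
14.0 2434.0 [-5.93922127  5.79504903]
```

View pics/s20.png

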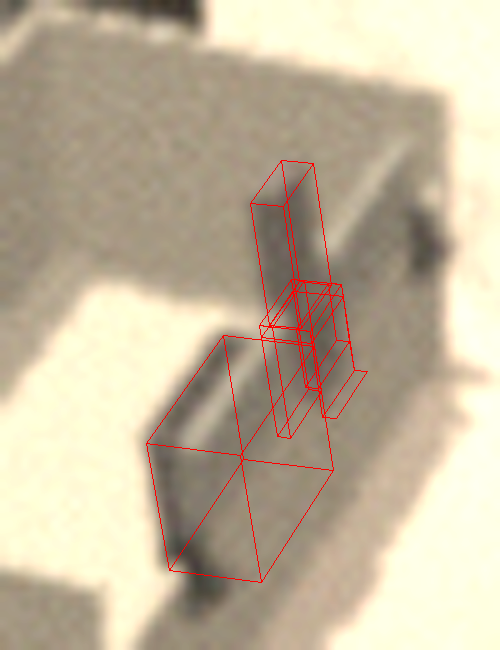

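View pics/t20.png

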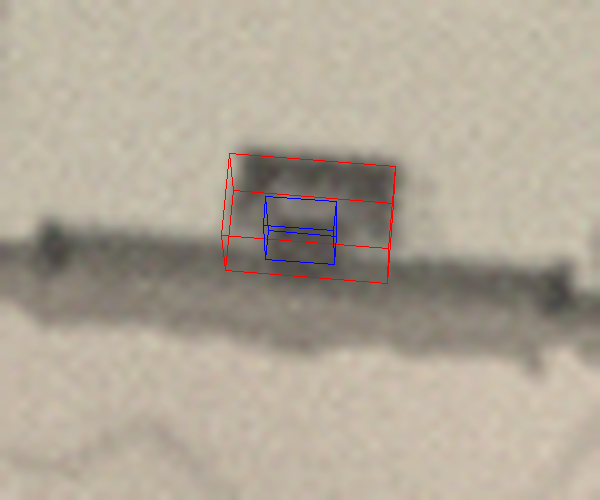

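```bash
python3 - <<'E'
from tilt import *
ims=[]
for d in(4,7,10):
    draw(s,pose([0.000,-.003,np.radians(d),0]),[(BOX,(0,0,255)),(GRIP,(255,0,0))],240,180,26,58,10,"pics/tmp.png");ims.append(cv2.imread("pics/tmp.png"))
cv2.imwrite("pics/s21.png",np.hstack(ims))
t=cam("top");ims=[]
for d in(4,7,10):
    draw(t,pose([0,-.003,np.radians(d),0]),[(BOX,(0,0,255)),(GRIP,(255,0,0))],222,188,26,30,10,"pics/tmp.png");ims.append(cv2.imread("pics/tmp.png"))
cv2.imwrite("pics/t21.png",np.hstack(ims))
E
```

```text
(no output)
```

View pics/s21.png

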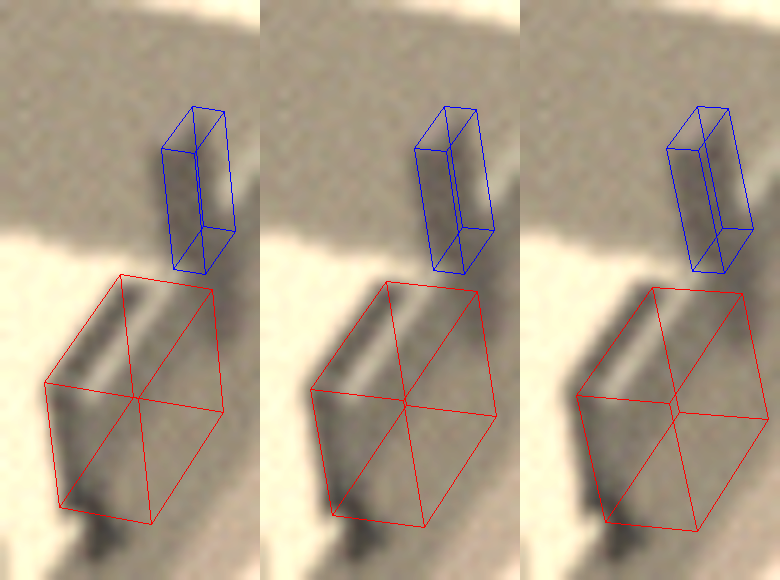

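View pics/t21.png

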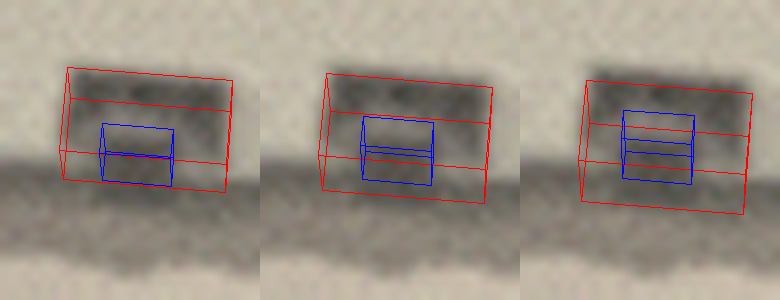

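Both views match a lean of about 5–7°, in line with the slot play of about 6° and under the limit. The rack pixels are unchanged and the robot is clear, so I'm handing in.

```bash
python3 -c "
from workcell import job_done,get_obs
print(get_obs()['time']);print(job_done())"
```

```text
19.65
the job is handed in; nothing more can be done
None
```

The basket is hanging in the rail's notch inside the tub, let go, and the job was handed in at 19.65 s (limit 72 s). No verdict was reported.

**What I did:** I gripped the grey basket by its upright grip, hooked its lip over the rail about 40 mm to the +y side of the notch, and slid it along −y. It lost support at world y ≈ 0.077. I had predicted 0.0755 from the rail's clamps and ends. I then lowered it until it stopped 9.9 mm below riding height, against a notch depth of 10 mm, released it and backed the arm away.

**Last checks:**
- **Forces:** the largest wrist force I read while the basket touched the rail was about 10 N. That is a wrist reading at the end of each move, not the rail force itself.
- **Pose:** camera overlays show the basket in the notch with the box inside the tub. It leans about 5–7° towards the box, which fits the slot's play and is under the limit of about 10°.
- **Bystanders:** the rack is at the same pixels as at the start. I did not re-measure the jar and tip box, but the arm did not go near them.

**Checks that failed or disagreed:**
- **Tilt fit:** an automatic fit of the lean from the side image alone was inconclusive (weak minimum near 10–12°, pinned at its search bounds). I relied on the overlays and geometry instead.
- **Rail position:** my estimate was about 1–2 mm off across the rail. The neck pressed on it with about 5 N on the way down, and I corrected that by feel.
- **Notch position:** the side image's reading of the clamps put the notch about 14 mm away from the other estimates.

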